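# Close a split panel in the joining jig and lock the swing clamp

## Robot

A 6-joint arm with a two-finger parallel gripper is mounted at the origin on a cart in front of the work surface, level with it; the furniture and walls round the work are solid. World frame = base frame: x ahead of the robot, y to its left, z up, the work surface at z = 0. Lengths are in m, angles in degrees, forces in N, time in s.
With the tool pointing down it reaches from about 0.3 to 0.75 m from the base axis. Payload 8.5 kg.
Tool frame: the origin (TCP) lies at the centre of the arm's flange, where the gripper is bolted on; the fingertips stand 173 mm ahead of it and the grasp point (between the pads) lies env.pinch_z ahead of it (env.pinch_z is the distance from the TCP to the grasp point, in m); z points along the fingers, y is the line along which they close (so a half turn about z gives the same grasp; the last joint's range is limited). The gripper opens to 85 mm and grips with 20 to 120 N. Pads are 22 mm wide; open, the fingers measure 114 mm over their backs; the gripper's body (76 mm by 85 mm) begins 54 mm behind the grasp point. The pads swing forward as they close: fully open they stand 13 mm farther back than shut.
Start: joints at [54.471, 21.807, 74.336, -0, 83.858, -12.336], TCP at [0.217, 0.506, 0.405] pointing down, gripper open.
Joint ranges: [-178.18, 178.18], [-50.72, 133.34], [12.68, 142.11], [-81.47, 261.47], [9.98, 163.14], [-165.26, 165.26]. Speed limits (degrees/s): [136.94, 136.94, 180, 180, 180, 180].

## Interface

Orientations are given as a 3x3 rotation matrix whose columns are the frame's x, y, z axes.
In Python, from rig import env, get_image, job, spotter gives the robot as it stands. The module is installed in compiled form; this text tells all that it offers.
- The arm moves only by the shell command python3 -m creep 'ROWS' [FORCE]. ROWS is text: rows parted by semicolons, each of 7 numbers parted by spaces: the turn, a rotation vector about the tool's x, y, z in units of 8 degrees (1.0 is 8 degrees), then the shift along the tool's x, y, z in units of 30 mm (1.0 is 30 mm), then the finger opening in mm, from 0 to 85.4. A call has 1 to 12 rows; each row is the pose to reach, as a shift and turn from the pose commanded when the call began, along the tool's axes at that moment; what a row does not reach only later rows make up. A row lasts 1/10 s, in which the tool goes at most 50 mm and 8.59 degrees, less where a joint would pass 70% of its speed; a pose out of reach is approached as far as the arm can. A call with a gripper value outside its range is refused whole. The fingers move at their own pace and stop on an object; FORCE is the grip in N (left out, the last holds). Time passes only in rows, so rows that repeat a pose let the fingers close. It gives the time, the measured TCP pose, the force, the opening and the grip force at its end, in the units of the state.
- env.observe(): the state, without advancing time (a new reading comes with each control period).
- get_image(name): name is "scene" or "top" or "wrist"; returns a dict with "image" (400x640x3 uint8, blue, green, red), "depth" (400x640 float32, m along the optical axis (not along the pixel's ray), 0 where there is no reading), "intrinsics" (3x3 intrinsics, pixels), "view" (4x4, takes a point from world to camera coordinates). Camera axes: x right, y up, looking along -z (the intrinsics and any distortion apply to the point x, -y, -z); pixel columns grow to the right and rows downward; lengths in m; the calibration is good to about 2 mm. A picture is of the moment at which its call begins.
- job.close_job(): hands the job in; it is judged then, once.
Trained networks look in a picture, given as the dict that the camera call returned (one of the last four; its "shot" number tells which), for a name from the list of things; names that differ only in an ending like _2 or _b are one class to them, and where a whole thing is asked for, a point or a joint stands for the part that bears it (a point fixed in the world has none). Each returns a list of dicts, best first, with "p" (0 to 1); they miss things now and then, are a little off and sometimes report something else, mostly with a low value. They report only what shows in the picture. A call takes as long as a camera call. They do not tell look-alikes from the thing itself.
- spotter.boxes_of(label, picture): "xy" ([column, row] in pixels, amid what is visible of it).
The state is a dict: "time_s": time; "q": joint angles; "qvel": joint speeds; "joint_efforts": joint torques, N m; "position": TCP position; "tool_rot": TCP orientation; "ft_force": force on the tool from outside, world axes, zero at the start; "wrist_torque": the same for the moment, N m; "grip_width": finger opening in m; "gripper_force": force on a finger pad.
Only numpy, scipy, OpenCV 4.12 (cv2) and the standard library are available. Lean on these libraries where they do the work, as an engineer would, in place of code of your own. Each camera call takes 0.05 s, during which the arm holds its last target. There are 200 camera calls.

## Task

A small wooden panel has split along the grain and lies back upward in the joining jig, one half loose. Without gripping or lifting anything, gently push the loose half with your fingertips toward the other until the split is fully closed, then swing the clamp strap round with the back of a finger as far as its stop, so that its rubber foot stands over the split, and then push the red cam lever all the way down so that the foot holds both halves. Leave the things round the jig where they are.

Things in the scene. Friction and masses are not known exactly. Their poses are not given: they have to be found in the camera images.
- jig: Joining jig, fixed: plywood board, top 18 mm above the table. Origin: its underside, below the middle of the closed split; x away from the robot, y left. Board x -130..+95, y -145..+90 mm. Far fence (14 mm high) at x 60.5..74.5; two side guides 11 mm high, x -90..+60, inner faces y +-56.5, outer +-68.5: the halves slide between them. Clamp post at x 0, y -105 on a flange 8 mm high.
- half_loose: Loose half of the panel, bare brown wood, 60 (x) x 110 (y) x 16 mm, about 90 g, between the guides on the robot's side. Origin: centre of its underside; axes as the jig's. Front edge at its x -30 mm, split edge at +30. Starts with a gap of 12 to 28 mm to the other half; pushed on its front edge along the jig's +x it slides with about 1 N and closes the split (origins then 60 mm apart).
- half_back: The other half of the panel, same size, resting against the jig's far fence (origin at jig x +30 mm, y 0). Its split edge is at its own x -30 mm. Loose, but kept in place by the fence and guides.
- strap_swing (a joint): Swing of the strap about the upright post (rad). 0: at its stop, strap along the jig's +y, foot over the middle of the split. Grows counterclockwise from above: at 1.57 the strap points along the jig's -x, to the robot. Starts at 1.15 to 1.7, range 0 to 1.9. Takes about 1 N at the foot and stays where it is left.
- strap_pivot (a point): Point on the clamp post's axis at mid height of the raised strap, 57 mm above the table. The strap is a steel bar 24 mm wide and 10 mm thick (52 to 62 mm above the table while raised) from 20 mm behind the axis to 134 mm in front of it.
- strap_end (a point): Point on the strap's top face over the foot, 105 mm from the post's axis. The foot's threaded spindle, 8 mm thick, stands 20 mm above this point.
- foot: Round rubber foot of the clamp, 27 mm diameter, under the strap 105 mm from the post's axis. Origin: centre of its lower face, 3 to 4 mm above the panel's top (38 mm above the table with the lever up). Sprung: it presses on the panel with about 10 N once the lever is down. With the lever down too early it hangs too low and strikes the panel's edge.
- cam_lever (a joint): Red cam lever (rad), hinged above the strap; it turns with the strap. 0: open, leaning 0.2 rad from upright to the side away from the foot. Grows as it is pushed over and down, away from the foot, to its stop at 1.4, where it lies level and points away from the foot (jig's -y with the strap at its stop). Starts at 0 to 0.25. Takes about 3 N at its tip, stays where left; lowers the strap 7 mm.
- lever_pivot (a point): Axis of the cam lever, on the clamp post's axis, 76 mm above the table.
- lever_tip (a point): Tip of the red lever grip on its centre line, 95 mm from the lever's axis. The grip is 20 mm wide and 13 mm thick over the last 66 mm.
- white_pot: Bystander: white plastic pot with a white lid, 38 mm diameter, 58 mm tall, standing left of the jig. Origin: centre of its underside.
- loupe: Bystander: red folding loupe, 36 x 52 x 14 mm, lying left of the jig. Origin: centre of its underside.
- tape: Bystander: roll of white tape, 62 mm diameter, 48 mm tall, standing behind the jig. Origin: centre of its underside.
Things that resemble listed ones, but are neither listed nor needed, are in the scene too. What is shaped like the half_loose but turquoise is not meant.

How it is judged:
By the outcome, as a careful person would: the job done as asked, in the order asked, and still so for the second after the job is handed in, with the robot touching nothing.
It also fails if it takes over 64 s, if anything falls off the work surface, if the arm or the gripper's body presses on something with over 40 N, if the wrist force passes 120 N, or if a joint passes its speed limit or range.

## Working session

There is one attempt and no reset: what is moved stays moved. The work goes in short steps, Python scripts to look and compute and a shell command to move; the robot and the scene stay as the last step left them, time stands still between calls to the robot, and variables do not carry over. Pictures are saved under pics/ and viewed, at most 10 in all, crops included, and the job is handed in when it is done.

```bash
mkdir -p pics
cat > h.py <<'E'
import numpy as np, cv2
from rig import env,get_image,job,spotter
def world(p,xy,z=None):
    K=p["intrinsics"];V=np.linalg.inv(p["view"]);u,v=xy
    d=p["depth"][int(round(v)),int(round(u))]
    r=np.array([(u-K[0,2])/K[0,0],-(v-K[1,2])/K[1,1],-1.])
    o=V[:3,3];w=V[:3,:3]@r
    if z is None: return o+w*d
    return o+w*(z-o[2])/w[2]
E
python3 - <<'E'
from h import *
s=env.observe();print(env.pinch_z,s["time_s"],s["position"],s["tool_rot"],s["grip_width"])
for n in("scene","top"):
    p=get_image(n);cv2.imwrite(f"pics/{n}0.png",p["image"])
    for l in("jig","half_loose","half_back","strap_end","foot","strap_pivot","lever_pivot","lever_tip","white_pot","loupe","tape"):
        for b in spotter.boxes_of(l,p)[:3]:
            print(n,l,round(b["p"],2),np.round(b["xy"]),np.round(world(p,b["xy"]),3))
E
```

```text
0.1547 0.0 [0.2165909  0.50550652 0.40410698] [[-9.19155119e-01  3.93894842e-01 -8.49117925e-04]
 [ 3.93895640e-01  9.19154372e-01 -1.21033734e-03]
 [ 3.03724817e-04 -1.44695161e-03 -9.99998907e-01]] 0.08556140381003381
scene jig 0.62 [332. 292.] [ 0.552 -0.192  0.018]
scene half_loose 0.85 [404. 220.] [ 0.813 -0.208  0.016]
scene half_loose 0.75 [179. 255.] [0.428 0.123 0.017]
scene half_loose 0.57 [297. 283.] [ 0.518 -0.132  0.035]
scene half_back 0.87 [316. 257.] [ 0.592 -0.122  0.034]
scene strap_end 0.4 [297. 281.] [ 0.521 -0.129  0.035]
scene foot 0.51 [336. 316.] [ 0.483 -0.248  0.074]
scene strap_pivot 0.94 [351. 285.] [ 0.562 -0.228  0.061]
scene lever_pivot 0.87 [360. 251.] [ 0.597 -0.221  0.122]
scene lever_pivot 0.7 [293. 279.] [ 0.52  -0.119  0.035]
scene white_pot 0.66 [252. 252.] [ 0.512 -0.018  0.049]
scene loupe 0.97 [223. 288.] [ 0.429 -0.01   0.013]
scene tape 0.71 [337. 222.] [ 0.692 -0.103  0.045]
top jig 0.66 [378. 239.] [ 0.541 -0.18   0.028]
top jig 0.45 [398. 207.] [ 0.597 -0.212  0.131]
top half_loose 0.95 [353. 247.] [ 0.522 -0.122  0.032]
top half_loose 0.65 [382. 127.] [ 0.823 -0.202  0.017]
top half_loose 0.29 [401. 232.] [ 0.552 -0.229  0.06 ]
top half_back 0.95 [344. 212.] [ 0.604 -0.101  0.033]
top strap_end 0.58 [402. 244.] [ 0.526 -0.229  0.062]
top strap_pivot 0.6 [402. 231.] [ 0.554 -0.232  0.061]
top lever_pivot 0.58 [396. 207.] [ 0.597 -0.208  0.131]
top lever_pivot 0.31 [404. 247.] [ 0.52  -0.234  0.058]
top lever_tip 0.63 [399. 210.] [ 0.592 -0.217  0.115]
top white_pot 0.48 [300. 244.] [0.528 0.    0.055]
top white_pot 0.47 [306. 286.] [ 0.434 -0.01   0.011]
top loupe 0.57 [303. 283.] [ 0.441 -0.003  0.011]
top tape 0.84 [340. 167.] [ 0.722 -0.096  0.013]
top tape 0.66 [378. 237.] [ 0.544 -0.18   0.029]
```

Run:
```python
import cv2
a=cv2.imread("pics/top0.png")[110:330,240:480];cv2.imwrite("pics/top0c.png",cv2.resize(a,None,fx=2.7,fy=2.7,interpolation=3))
a=cv2.imread("pics/scene0.png")[170:390,140:440];cv2.imwrite("pics/scene0c.png",cv2.resize(a,None,fx=2.6,fy=2.6,interpolation=3))
```

```text
(no output)
```

View pics/top0c.png

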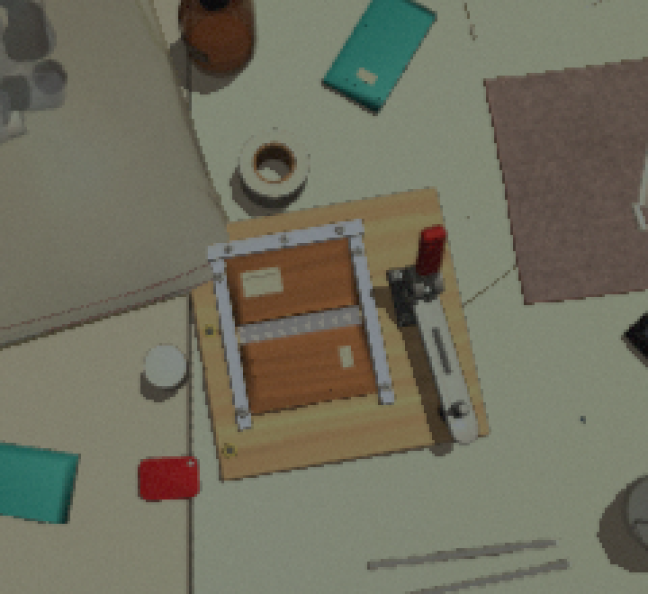

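View pics/scene0c.png

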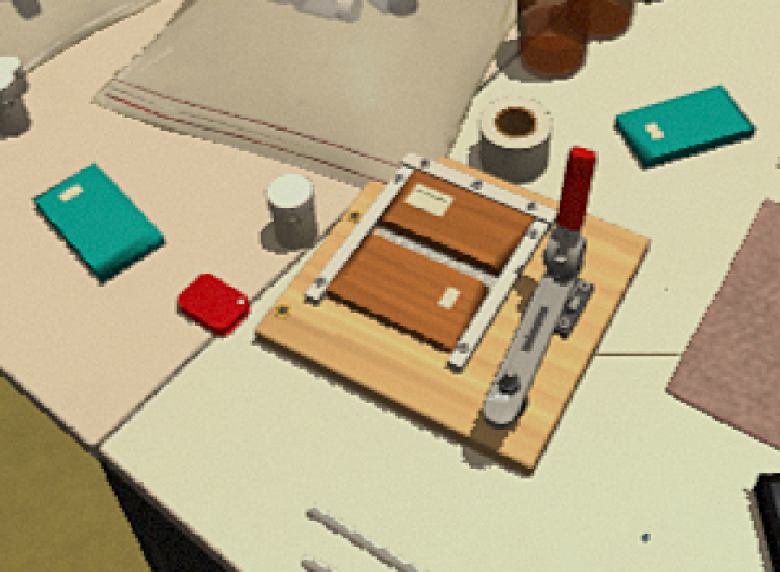

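Both pictures show the jig: fence and guides in white, the brown loose half (crop ~300,370), the strap pointing to the robot (end ~460,435), and the lever upright (~430,235). The jig is turned a few degrees. The turquoise pieces are decoys.

Run:
```python
from h import *
p=get_image("top")
f=lambda x,y,z:world(p,(240+x/2.7-.3,110+y/2.7-.3),z)
J=np.array([[-130,90],[-130,-145],[95,-145]])/1000
W=np.array([f(222,480,.018),f(490,434,.018),f(437,187,.018)])[:,:2]
a=J-J.mean(0);b=W-W.mean(0)
th=np.arctan2((a[:,0]*b[:,1]-a[:,1]*b[:,0]).sum(),(a*b).sum())
R=np.array([[np.cos(th),-np.sin(th)],[np.sin(th),np.cos(th)]]);o=W.mean(0)-R@J.mean(0)
print("corner fit",np.degrees(th),o,(W-(J@R.T+o))*1000)
# refine with depth: halves top / fence
for n,q,z in [("guideL near",(245,430),.029),("guideR near",(387,404),.029),("fence farL",(208,246),.032),("fence farR",(362,220),.032),("loose nearL",(249,414),.034),("loose nearR",(378,396),.034),("loose splitL",(243,343),.034),("loose splitR",(363,329),.034),("back splitL",(238,325),.034),("back splitR",(360,307),.034),("spindle",(459,408),.08),("strap tip",(466,441),.062),("lever tip",(433,230),.165)]:
    w=f(*q,z);print(n,np.round(w,3),np.round((w[:2]-o)@R*1000,1))
# strap by depth
K=p["intrinsics"];V=np.linalg.inv(p["view"])
d=p["depth"];v,u=np.mgrid[:400,:640]
P=np.stack([(u-K[0,2])/K[0,0]*d,-(v-K[1,2])/K[1,1]*d,-d],-1)@V[:3,:3].T+V[:3,3]
L=(P[...,:2]-o)@R
m=(abs(P[...,2]-.061)<.006)&(L[...,0]<.02)&(L[...,0]>-.16)&(L[...,1]<-.03)&(L[...,1]>-.2)&(d>0)
q=L[m];c=q.mean(0);_,_,vt=np.linalg.svd(q-c);print("strap",m.sum(),c,vt[0],q.min(0),q.max(0))
m=(P[...,2]>.085)&(abs(L[...,0])<.1)&(abs(L[...,1]+.1)<.08)&(d>0)
q=np.c_[L[m],P[...,2][m]];print("lever",m.sum(),np.round(q[np.argsort(-q[:,2])][::8],3))
for n in("fence","half"):
    z0=(.032 if n=="fence" else .034)
m=(abs(P[...,2]-.034)<.0015)&(abs(L[...,1])<.05)&(L[...,0]<.06)&(L[...,0]>-.13)
print("half x hist",np.histogram(L[...,0][m]*1000,np.arange(-100,65,5)))
```

```text
corner fit 8.98658742785685 [ 0.57195817 -0.11569596] [[ 0.42029273 -0.53605649]
 [ 0.93668963  0.40022549]
 [-1.35698235  0.135831  ]]
guideL near [ 0.472 -0.068  0.029] [-91.3  62.7]
guideR near [ 0.493 -0.19   0.029] [-89.6 -61.2]
fence farL [ 0.633 -0.037  0.032] [72.4 67.9]
fence farR [ 0.654 -0.174  0.032] [ 72.3 -70.4]
loose nearL [ 0.485 -0.072  0.034] [-78.7  57. ]
loose nearR [ 0.5   -0.182  0.034] [-81.9 -54.3]
loose splitL [ 0.546 -0.067  0.034] [-17.9  51.8]
loose splitR [ 0.557 -0.171  0.034] [-23.2 -52.6]
back splitL [ 0.562 -0.063  0.034] [-1.7 53.5]
back splitR [ 0.576 -0.169  0.034] [ -3.9 -53.7]
spindle [ 0.487 -0.241  0.08 ] [-103.7 -110.8]
strap tip [ 0.461 -0.249  0.062] [-130.6 -114.5]
lever tip [ 0.616 -0.212  0.165] [  28.4 -102.2]
strap 593 [-0.06651741 -0.11021553] [-0.99539649 -0.09584272] [-0.13126522 -0.12727307] [ 0.01750713 -0.09175413]
lever 253 [[ 0.025 -0.105  0.169]
 [ 0.026 -0.097  0.167]
 [ 0.022 -0.101  0.166]
 [ 0.028 -0.104  0.166]
 [ 0.021 -0.105  0.165]
 [ 0.024 -0.105  0.164]
 [ 0.032 -0.097  0.164]
 [ 0.02  -0.095  0.162]
 [ 0.018 -0.099  
[... 237 characters left out ...]
1  0.121]
 [ 0.011 -0.094  0.116]
 [ 0.004 -0.1    0.113]
 [ 0.006 -0.112  0.107]
 [ 0.004 -0.101  0.1  ]
 [ 0.002 -0.102  0.096]
 [ 0.002 -0.109  0.094]
 [ 0.002 -0.093  0.093]
 [ 0.011 -0.095  0.092]
 [-0.002 -0.118  0.091]
 [-0.003 -0.1    0.089]
 [ 0.014 -0.096  0.089]
 [-0.006 -0.093  0.087]
 [ 0.001 -0.108  0.086]]
half x hist (array([ 0,  0,  0,  0,  3, 35, 61, 57, 64, 60, 63, 59, 61, 61, 60, 67, 25,
        0,  0,  2, 53, 61, 62, 57, 55, 61, 52, 57, 57, 59, 45, 15]), array([-100,  -95,  -90,  -85,  -80,  -75,  -70,  -65,  -60,  -55,  -50,
        -45,  -40,  -35,  -30,  -25,  -20,  -15,  -10,   -5,    0,    5,
         10,   15,   20,   25,   30,   35,   40,   45,   50,   55,   60]))
```

```bash
cat >> h.py <<'E'
from scipy.spatial.transform import Rotation as Ro
TH=np.radians(9.0);O=np.array([.5715,-.1155])
RJ=np.array([[np.cos(TH),-np.sin(TH)],[np.sin(TH),np.cos(TH)]])
def rel(jx,jy,z,ydeg):
    "row numbers for shut fingertip at jig x,y (mm), height z (mm), tool y at ydeg in the jig"
    s=env.observe();R=np.array(s["tool_rot"])
    w=np.r_[O+RJ@np.array([jx,jy])/1000,z/1000+.173]
    a=np.radians(ydeg)+TH;y=np.array([np.cos(a),np.sin(a),0]);zz=np.array([0,0,-1.])
    T=np.c_[np.cross(y,zz),y,zz]
    print((jx,jy,z,ydeg),np.round(Ro.from_matrix(R.T@T).as_rotvec(degrees=True)/8,2),np.round(R.T@(w-s["position"])/.03,2))
def where():
    s=env.observe();p=s["position"];j=RJ.T@(p[:2]-O)*1000;y=np.array(s["tool_rot"])[:,1]
    print("t",s["time_s"],"tip jig",np.round(j,1),round((p[2]-.173)*1000,1),"ydeg",round(np.degrees(np.arctan2(y[1],y[0])-TH),1),"F",np.round(s["ft_force"],1),s["grip_width"])
E
python3 -c "
from h import *
where()
rel(-118,0,150,90);rel(-118,0,60,90);rel(-118,0,24,90)"
```

```text
t 1.25 tip jig [-253.4  668.9] 231.7 ydeg 57.8 F [ 0.2 -0.2 -0. ] 0.08544467490411999
(-118, 0, 150, 90) [ 0.   -0.   -4.02] [-15.7  -16.46   2.72]
(-118, 0, 60, 90) [ 0.   -0.   -4.02] [-15.7  -16.46   5.72]
(-118, 0, 24, 90) [ 0.   -0.   -4.02] [-15.7  -16.46   6.92]
```

```bash
python3 -m creep '0 0 -4.02 -15.7 -16.46 2 40;0 0 -4.02 -15.7 -16.46 2 40;0 0 -4.02 -15.7 -16.46 2 40;0 0 -4.02 -15.7 -16.46 2 40;0 0 -4.02 -15.7 -16.46 2 40;0 0 -4.02 -15.7 -16.46 2 40;0 0 -4.02 -15.7 -16.46 2 40;0 0 -4.02 -15.7 -16.46 2 40;0 0 -4.02 -15.7 -16.46 2 40;0 0 -4.02 -15.7 -16.46 2 40;0 0 -4.02 -15.7 -16.46 2 40;0 0 -4.02 -15.7 -16.46 2 40' 20
python3 -m creep '0 0 0 0 0 0 40;0 0 0 0 0 0 40'; python3 -c "
from h import *
where();rel(-118,0,120,90);rel(-118,0,24,90)"
```

```text
time_s: 2.45
position: [0.4188, -0.0375, 0.3541]
tool_rot: [[-0.988, -0.155, 0.001], [-0.155, 0.988, -0.0], [-0.001, -0.0, -1.0]]
ft_force: [0.5, 0.7, 0.9]
grip_width: 0.0401
gripper_force: 0.0
time_s: 2.65
position: [0.4187, -0.0362, 0.3538]
tool_rot: [[-0.988, -0.153, -0.001], [-0.153, 0.988, 0.0], [0.001, 0.001, -1.0]]
ft_force: [0.7, 1.1, 0.1]
grip_width: 0.0401
gripper_force: 0.0
t 2.65 tip jig [-138.5  102.3] 180.8 ydeg 89.8 F [0.7 1.1 0.1] 0.0401494115195154
(-118, 0, 120, 90) [ 0.   -0.   -0.02] [-0.7  -3.41  2.02]
(-118, 0, 24, 90) [ 0.   -0.   -0.02] [-0.7  -3.41  5.22]
```

```bash
python3 -m creep '0 0 0 -.35 -1.7 1 40;0 0 0 -.7 -3.4 2 40;0 0 0 -.7 -3.4 2 40;0 0 0 -.7 -3.4 3.2 40;0 0 0 -.7 -3.4 4.5 40;0 0 0 -.7 -3.4 4.9 40;0 0 0 -.7 -3.4 4.9 40;0 0 0 -.7 -3.4 4.9 40'
python3 - <<'E'
from h import *
where();p=get_image("wrist");cv2.imwrite("pics/w1.png",p["image"])
rel(-118,0,22,90);rel(-71,0,22,90)
E
```

```text
time_s: 3.45
position: [0.4555, -0.132, 0.2078]
tool_rot: [[-0.988, -0.157, 0.001], [-0.157, 0.988, -0.0], [-0.001, -0.0, -1.0]]
ft_force: [0.1, 0.1, 0.0]
grip_width: 0.0404
gripper_force: 0.0
t 3.45 tip jig [-117.2    1.9] 34.8 ydeg 90.0 F [0.1 0.1 0. ] 0.04038554597360822
(-118, 0, 22, 90) [-0.01  0.01  0.  ] [ 0.03 -0.06  0.44]
(-71, 0, 22, 90) [-0.01  0.01  0.  ] [-1.54 -0.06  0.44]
```

View pics/w1.png

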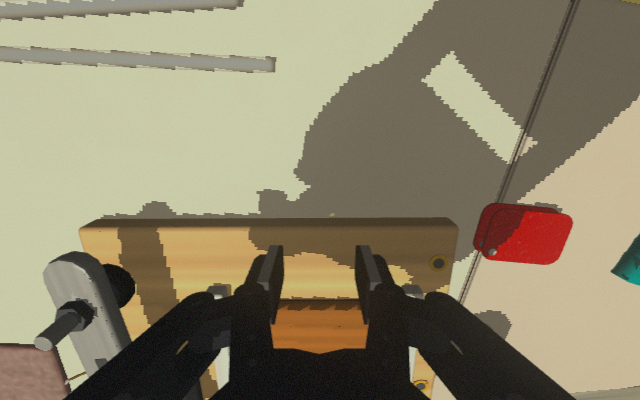

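The wrist view shows both fingers centred between the guides (cols 270–375), just short of the loose half's front edge (row ~300). Next I descend and push.

```bash
python3 -m creep '0 0 0 0 -.06 .2 40;0 0 0 0 -.06 .4 40;0 0 0 -.3 -.06 .4 40;0 0 0 -.5 -.06 .4 40;0 0 0 -.7 -.06 .4 40;0 0 0 -.8 -.06 .4 40;0 0 0 -.9 -.06 .4 40;0 0 0 -1 -.06 .4 40;0 0 0 -1.1 -.06 .4 40;0 0 0 -1.2 -.06 .4 40;0 0 0 -1.3 -.06 .4 40;0 0 0 -1.3 -.06 .4 40'
python3 -c "
from h import *
where();rel(-71,0,22,90)"
```

```text
time_s: 4.7
position: [0.4943, -0.1285, 0.195]
tool_rot: [[-0.988, -0.156, 0.0], [-0.156, 0.988, -0.0], [-0.0, -0.0, -1.0]]
ft_force: [-0.5, -0.6, 0.6]
grip_width: 0.04
gripper_force: 0.0
t 4.7 tip jig [-78.2  -0.7] 22.0 ydeg 90.0 F [-0.5 -0.6  0.6] 0.040042618512763584
(-71, 0, 22, 90) [-0.  0. -0.] [-0.24  0.02  0.  ]
```

```bash
python3 -m creep '0 0 0 -.07 0 0 40;0 0 0 -.14 0 0 40;0 0 0 -.2 0 0 40;0 0 0 -.2 0 0 40'
python3 -m creep '0 0 0 -.05 0 0 40;0 0 0 -.05 0 0 40'
python3 -m creep '0 0 0 -.05 0 0 40;0 0 0 -.05 0 0 40'
python3 -c "
from h import *
where();p=get_image('top');cv2.imwrite('pics/t1.png',cv2.resize(p['image'][170:280,300:440],None,fx=5,fy=5,interpolation=3))"
```

```text
time_s: 5.1
position: [0.5002, -0.1275, 0.195]
tool_rot: [[-0.988, -0.156, 0.0], [-0.156, 0.988, -0.0], [-0.0, -0.0, -1.0]]
ft_force: [-0.8, 0.4, -0.0]
grip_width: 0.0404
gripper_force: 0.0
time_s: 5.3
position: [0.5015, -0.1273, 0.195]
tool_rot: [[-0.988, -0.156, 0.0], [-0.156, 0.988, -0.0], [-0.0, -0.0, -1.0]]
ft_force: [-0.1, 0.4, -0.6]
grip_width: 0.0399
gripper_force: 0.0
time_s: 5.5
position: [0.5029, -0.1271, 0.195]
tool_rot: [[-0.988, -0.156, -0.0], [-0.156, 0.988, -0.0], [0.0, 0.0, -1.0]]
ft_force: [-1.3, -0.9, 0.3]
grip_width: 0.0396
gripper_force: 0.7
t 5.5 tip jig [-69.6  -0.7] 22.0 ydeg 90.0 F [-1.3 -0.9  0.3] 0.03962280990375002
```

View pics/t1.png

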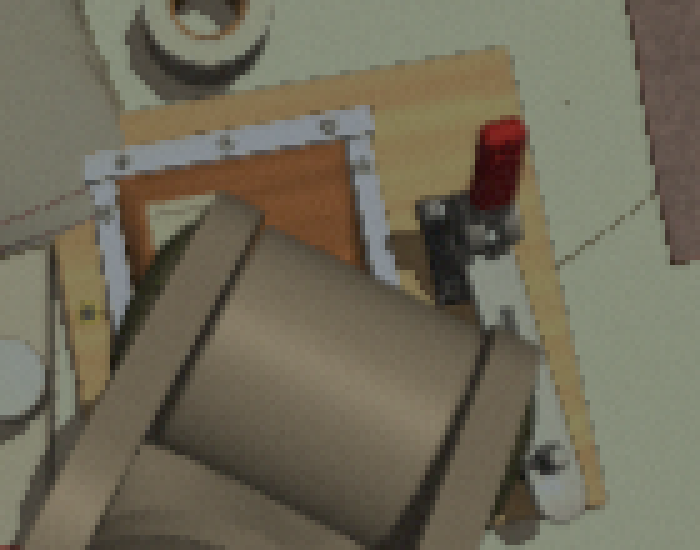

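The arm hides the split, and the force is still only sliding friction. I'll keep pushing in small steps until it rises.

```bash
python3 -m creep '0 0 0 -.04 0 0 40;0 0 0 -.04 0 0 40'|grep force
python3 -m creep '0 0 0 -.04 0 0 40;0 0 0 -.04 0 0 40'|grep force
python3 -m creep '0 0 0 -.04 0 0 40;0 0 0 -.04 0 0 40'|grep force
python3 -c "
from h import *
where()"
```

```text
ft_force: [-6.3, -1.8, 5.2]
gripper_force: 3.9
ft_force: [-12.6, -5.2, 7.3]
gripper_force: 6.9
ft_force: [-19.1, -8.1, 11.4]
gripper_force: 10.0
t 6.15 tip jig [-68.   -0.8] 21.9 ydeg 90.0 F [-19.1  -8.1  11.4] 0.03999805552230721
```

```bash
python3 -m creep '0 0 0 .2 0 0 40;0 0 0 .6 0 0 40;0 0 0 .7 0 -1 0;0 0 0 .7 0 -2.5 0;0 0 0 .7 0 -3 0;0 0 0 .7 0 -3 0'
python3 -c "
from h import *
where();rel(-85,-155,110,90);rel(-85,-155,46,90)
for n in('top','scene'):
    p=get_image(n);cv2.imwrite('pics/%s2.png'%n,p['image'])
    for l in('half_loose','half_back'):
        for b in spotter.boxes_of(l,p)[:2]: w=world(p,b['xy']);print(n,l,b['p'],RJ.T@(w[:2]-O)*1000,w[2])
a=cv2.imread('pics/scene2.png')[210:340,240:400];cv2.imwrite('pics/s2c.png',cv2.resize(a,None,fx=4.5,fy=4.5,interpolation=3))
"
```

```text
time_s: 6.75
position: [0.486, -0.1299, 0.2873]
tool_rot: [[-0.988, -0.156, 0.005], [-0.156, 0.988, -0.002], [-0.005, -0.003, -1.0]]
ft_force: [0.2, -0.1, -0.2]
grip_width: -0.0
gripper_force: 0.0
t 6.75 tip jig [-86.7  -0.8] 114.3 ydeg 90.0 F [ 0.2 -0.1 -0.2] -4.375133506234046e-05
(-85, -155, 110, 90) [-0.02  0.03 -0.  ] [-0.06 -5.14  0.16]
(-85, -155, 46, 90) [-0.02  0.03 -0.  ] [-0.05 -5.13  2.29]
top half_loose 0.9 [-103.09747737  275.2880568 ] 0.013359036552254566
top half_loose 0.56 [ 234.43302112 -118.72696227] 0.01629928754561838
top half_back 0.98 [43.61390123  1.7368859 ] 0.03540547678323536
scene half_loose 0.9 [ 229.77728214 -130.87404665] 0.015614663430557951
scene half_loose 0.7 [-103.45925546  260.90964098] 0.01360073505048498
scene half_back 0.85 [ 25.14091039 -23.70151429] 0.03193692491860256
```

View pics/s2c.png

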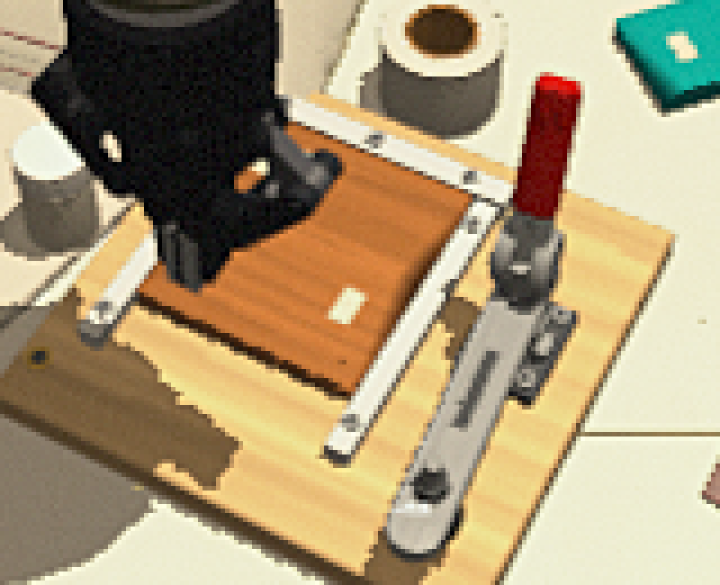

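The split is closed: the brown panel is continuous. Next I move to the right of the strap and descend.

```bash
python3 -m creep '0 0 0 0 -1.5 0.1 0;0 0 0 0 -3 0.1 0;0 0 0 0 -4.5 0.1 0;0 0 0 0 -5.14 0.1 0;0 0 0 0 -5.14 0.1 0;0 0 0 0 -5.14 1.2 0;0 0 0 0 -5.14 2.2 0;0 0 0 0 -5.14 2.2 0'
python3 -c "
from h import *
where()
p=np.array([0,-105]);phi=1.667
# strap angle a: along u=(-sin a,cos a); finger on cw-driving side: n=(cos a, sin a) is push dir
for a in (1.667,1.55,1.4,1.25,1.1,.95,.8,.65,.5,.35,.2,.1,.03):
    u=np.array([-np.sin(a),np.cos(a)]);n=np.array([np.cos(a),np.sin(a)])
    q=p+80*u-n*(12+14)
    rel(q[0],q[1],47,np.degrees(a))
"
```

```text
time_s: 7.85
position: [0.509, -0.2805, 0.2153]
tool_rot: [[-0.988, -0.157, -0.006], [-0.157, 0.988, 0.006], [0.005, 0.007, -1.0]]
ft_force: [0.3, 0.5, 0.8]
grip_width: 0.0001
gripper_force: 0.0
t 7.85 tip jig [ -87.6 -153.2] 42.3 ydeg 90.0 F [0.3 0.5 0.8] 0.00012533974551966445
(np.float64(-77.13264058929225), np.float64(-138.5642034870942), 47, np.float64(95.51206444830824)) [ 0.05 -0.04 -0.69] [-0.35  0.49 -0.15]
(np.float64(-80.52336665802896), np.float64(-129.33079164467588), 47, np.float64(88.8084582452776)) [ 0.05 -0.04  0.15] [-0.23  0.8  -0.15]
(np.float64(-83.25512411448308), np.float64(-117.02432154768067), 47, np.float64(80.21409131831524)) [ 0.04 -0.04  1.22] [-0.14  1.21 -0.15]
(np.float64(-84.11715097072388), np.float64(-104.44781111162374), 47, np.float64(71.6197243913529)) [ 0.04 -0.05  2.3 ] [-0.11  1.63 -0.15]
(np.float64(-83.09008796197985), np.float64(-91.88370164755113), 47, np.float64(63.02535746439056)) [ 0.04 -0.05  3.37] [-0.15  2.04 -0.14]
(np.float64(-80.19700070921087), np.float64(-79.61415596741304), 47, np.float64(54.4309905374282)) [ 0.03 -0.05  4.45] 
[... 336 characters left out ...]
p.float64(-47.25845905247946), 47, np.float64(28.64788975654116)) [ 0.02 -0.06  7.67] [-0.88  3.53 -0.14]
(np.float64(-51.855515130467964), np.float64(-38.76552596605143), 47, np.float64(20.05352282957881)) [ 0.02 -0.06  8.74] [-1.19  3.82 -0.14]
(np.float64(-41.37527748747718), np.float64(-31.760076373372264), 47, np.float64(11.459155902616466)) [ 0.01 -0.07  9.82] [-1.54  4.05 -0.14]
(np.float64(-33.85678162897492), np.float64(-27.99533561057546), 47, np.float64(5.729577951308233)) [ 1.000e-02 -7.000e-02  1.053e+01] [-1.79  4.17 -0.14]
(np.float64(-28.38794089367333), np.float64(-25.815880305345882), 47, np.float64(1.7188733853924696)) [ 1.000e-02 -7.000e-02  1.104e+01] [-1.97  4.25 -0.14]
```

```bash
python3 -m creep '0 0 -.3 -.35 .3 -.15 0;0 0 -.3 -.3 .5 -.15 0;0 0 .1 -.23 .8 -.15 0;0 0 .65 -.18 1 -.15 0;0 0 1.2 -.14 1.2 -.15 0;0 0 1.75 -.12 1.42 -.15 0;0 0 2.3 -.11 1.63 -.15 0;0 0 2.85 -.13 1.84 -.15 0;0 0 3.4 -.15 2.04 -.15 0;0 0 3.9 -.2 2.25 -.15 0;0 0 4.45 -.24 2.45 -.15 0;0 0 4.45 -.24 2.45 -.15 0'
python3 -c "
from h import *
where()
p=np.array([0,-105])
for a in (.95,.87,.8,.72,.65,.57,.5,.42,.35,.27,.2,.15,.1,.07,.03,0):
    u=np.array([-np.sin(a),np.cos(a)]);n=np.array([np.cos(a),np.sin(a)])
    q=np.round(p+80*u-n*(12+14))
    rel(q[0],q[1],47,round(np.degrees(a)))
q=get_image('top');cv2.imwrite('pics/t3.png',cv2.resize(q['image'][170:280,300:440],None,fx=5,fy=5,interpolation=3))
"
```

```text
time_s: 9.05
position: [0.5056, -0.2073, 0.2251]
tool_rot: [[-0.894, 0.447, 0.002], [0.447, 0.894, -0.001], [-0.003, -0.0, -1.0]]
ft_force: [-0.5, -0.4, 0.8]
grip_width: -0.0
gripper_force: 0.0
t 9.05 tip jig [-79.4 -80.3] 52.1 ydeg 54.4 F [-0.5 -0.4  0.8] -1.7870743025880833e-05
(np.float64(-80.0), np.float64(-80.0), 47, 54) [-0.    0.02  0.05] [ 0.02 -0.    0.17]
(np.float64(-78.0), np.float64(-73.0), 47, 50) [-0.    0.02  0.55] [0.1  0.23 0.17]
(np.float64(-76.0), np.float64(-68.0), 47, 46) [-0.    0.02  1.05] [0.15 0.4  0.17]
(np.float64(-72.0), np.float64(-62.0), 47, 41) [-0.    0.02  1.68] [0.15 0.64 0.17]
(np.float64(-69.0), np.float64(-57.0), 47, 37) [0.   0.02 2.18] [0.17 0.84 0.17]
(np.float64(-65.0), np.float64(-52.0), 47, 33) [0.   0.02 2.68] [0.16 1.05 0.17]
(np.float64(-61.0), np.float64(-47.0), 47, 29) [0.   0.02 3.18] [0.15 1.26 0.17]
(np.float64(-56.0), np.float64(-43.0), 47, 24) [0.   0.02 3.8 ] [0.09 1.47 0.17]
(np.float64(-52.0), np.float64(-39.0), 47, 20) [0.   0.02 4.3 ] [0.06 1.65 0.17]
(np.float64(-46.0), np.float64(-35.0), 47, 15) [0.   0.02 4.93] [-0.03  1.88  0.17]
(np.float64(-41.0), np.float64(-32.0), 47, 11) [0.   0.02 5.43] [-0.1   2.06  0.17]
(np.float64(-38.0), np.float64(-30.0), 47, 9) [0.01 0.02 5.68] [-0.15  2.17  0.17]
(np.float64(-34.0), np.float64(-28.0), 47, 6) [0.01 0.02 6.05] [-0.22  2.3   0.17]
(np.float64(-32.0), np.float64(-27.0), 47, 4) [0.01 0.02 6.3 ] [-0.25  2.37  0.17]
(np.float64(-28.0), np.float64(-26.0), 47, 2) [0.01 0.02 6.55] [-0.34  2.47  0.17]
(np.float64(-26.0), np.float64(-25.0), 47, 0) [0.01 0.02 6.8 ] [-0.38  2.54  0.17]
```

View pics/t3.png

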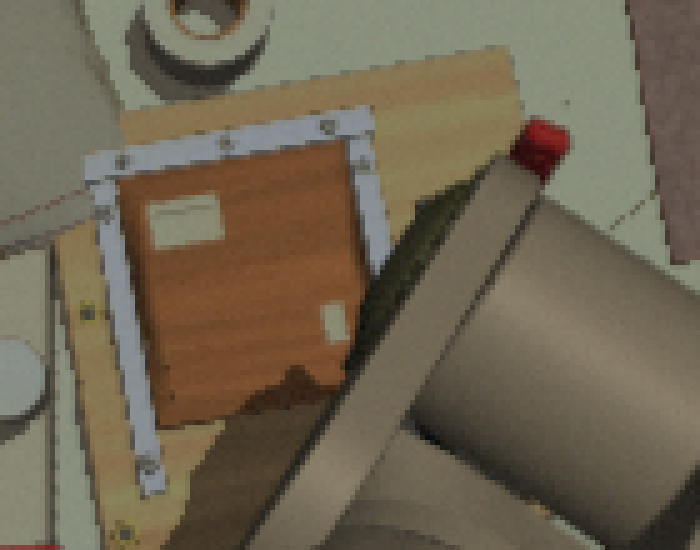

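The split is closed when seen from above, and the red lever's tip has shifted right, so the strap is swinging. I'll carry on to the stop.

```bash
python3 -m creep '0 0 .5 .1 .23 .17 0;0 0 1.05 .14 .4 .17 0;0 0 1.6 .15 .64 .17 0;0 0 2.2 .16 .84 .17 0;0 0 2.7 .16 1.05 .17 0;0 0 3.2 .14 1.26 .17 0;0 0 3.8 .1 1.47 .17 0;0 0 4.3 .06 1.65 .17 0;0 0 4.9 -.03 1.88 .17 0;0 0 5.4 -.1 2.06 .17 0;0 0 5.7 -.15 2.17 .17 0;0 0 5.7 -.15 2.17 .17 0'
python3 -c "
from h import *
where()
p=np.array([0,-105])
for a in (.15,.1,.05,0):
    u=np.array([-np.sin(a),np.cos(a)]);n=np.array([np.cos(a),np.sin(a)])
    q=np.round(p+80*u-n*(12+14))
    rel(q[0],q[1],48,round(np.degrees(a)))
"
```

```text
time_s: 10.3
position: [0.5388, -0.1519, 0.2189]
tool_rot: [[-0.307, 0.952, 0.001], [0.952, 0.307, -0.0], [-0.0, 0.001, -1.0]]
ft_force: [-0.6, 0.9, 0.0]
grip_width: -0.0001
gripper_force: 0.0
t 10.3 tip jig [-38.  -30.8] 45.9 ydeg 8.9 F [-0.6  0.9  0. ] -0.0001366347407269489
(np.float64(-38.0), np.float64(-30.0), 48, 9) [ 0.    0.   -0.01] [ 0.03  0.   -0.07]
(np.float64(-34.0), np.float64(-28.0), 48, 6) [0.   0.   0.36] [ 0.07  0.15 -0.07]
(np.float64(-30.0), np.float64(-26.0), 48, 3) [0.   0.   0.74] [ 0.12  0.29 -0.07]
(np.float64(-26.0), np.float64(-25.0), 48, 0) [0.   0.   1.11] [ 0.13  0.43 -0.07]
```

```bash
python3 -m creep '0 0 .36 .07 .1 -.05 0;0 0 .5 .09 .2 -.05 0;0 0 .74 .12 .29 -.05 0;0 0 1.1 .13 .36 -.05 0;0 0 1.1 .13 .42 -.05 0;0 0 1.1 .13 .42 -.05 0'|grep -E 'pos|ft'
python3 -m creep '0 0 0 0 .05 0 0;0 0 0 0 .05 0 0'|grep -E 'pos|ft'
python3 -m creep '0 0 0 0 .05 0 0;0 0 0 0 .05 0 0'|grep -E 'pos|ft'
python3 -m creep '0 0 0 0 .05 0 0;0 0 0 0 .05 0 0'|grep -E 'pos|ft'
python3 -c "
from h import *
where()
q=get_image('top');cv2.imwrite('pics/t4.png',cv2.resize(q['image'][170:280,300:460],None,fx=5,fy=5,interpolation=3))
"
```

```text
position: [0.5496, -0.1447, 0.2201]
ft_force: [0.5, 0.1, -0.5]
position: [0.551, -0.1445, 0.2199]
ft_force: [-0.2, 0.6, -0.4]
position: [0.552, -0.1443, 0.2198]
ft_force: [-4.5, -0.8, 2.3]
position: [0.5528, -0.1442, 0.2197]
ft_force: [-10.6, -2.1, 5.2]
t 11.5 tip jig [-23.  -25.4] 46.7 ydeg 0.0 F [-10.6  -2.1   5.2] 4.3686342880514524e-05
```

View pics/t4.png

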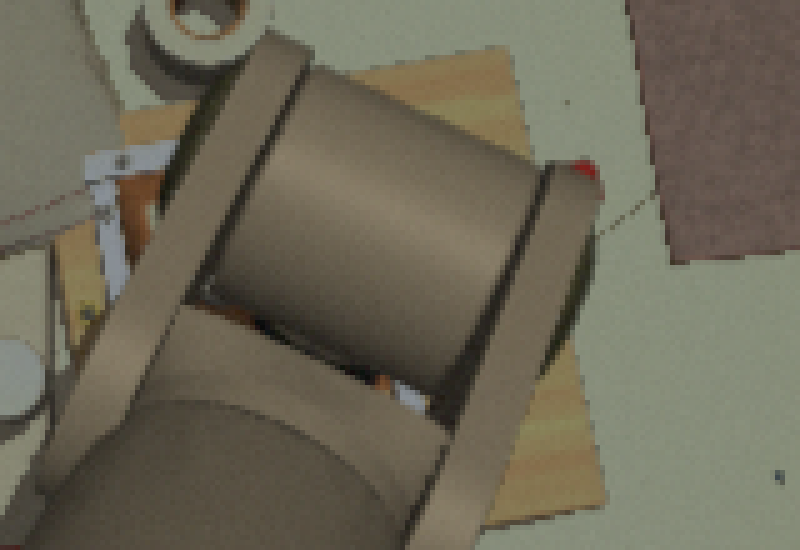

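The force rose to 10 N within 1.5 mm of the expected stop, so the strap is home. Now I back off, rise, and go to the foot side of the lever.

```bash
python3 -m creep '0 0 0 0 -.4 0 0;0 0 0 0 -.6 -1 0;0 0 0 0 -.6 -2.5 0;0 0 0 0 -.6 -3.6 0;0 0 0 0 -.6 -3.6 0;0 0 0 0 -.6 -3.6 0'|grep -E 'pos|ft'
python3 - <<'E'
from h import *
where();rel(0,-75,150,0)
p=get_image("scene");cv2.imwrite("pics/s5.png",cv2.resize(p["image"][190:330,240:420],None,fx=4.2,fy=4.2,interpolation=3))
for l in("lever_tip","strap_end"):
    for b in spotter.boxes_of(l,p)[:2]:
        w=world(p,b["xy"]);print(l,round(b["p"],2),b["xy"],np.round(RJ.T@(w[:2]-O)*1000),w[2])
E
```

```text
position: [0.536, -0.1467, 0.3282]
ft_force: [-0.2, -0.5, -0.3]
t 12.15 tip jig [-39.9 -25.3] 155.2 ydeg -0.0 F [-0.2 -0.5 -0.3] 0.00026334473013508937
(0, -75, 150, 0) [ 0.01  0.01 -0.  ] [-1.66  1.33  0.18]
lever_tip 0.94 [362.6, 263.9] [  -8. -121.] 0.11068705614339036
strap_end 0.8 [329.0, 262.0] [  1. -49.] 0.06164994105383159
strap_end 0.72 [345.4, 263.8] [ 38. -69.] 0.026481952073073245
```

View pics/s5.png

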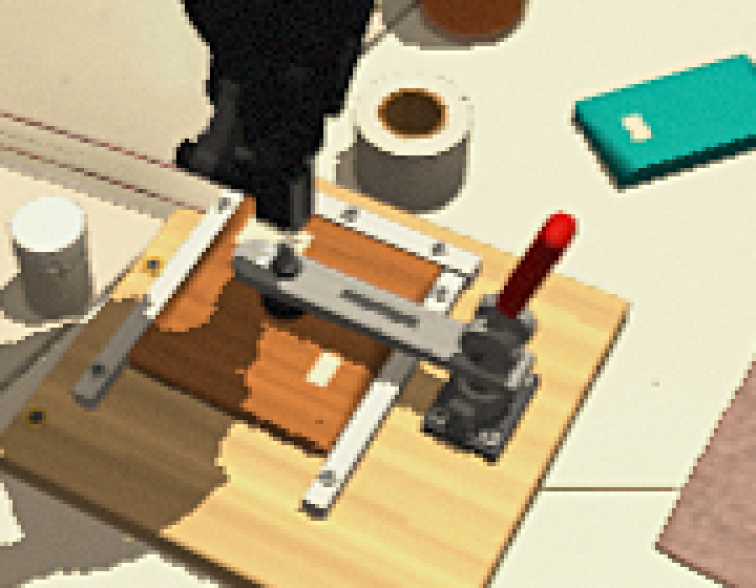

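The strap lies across the closed split with its foot over the middle. The lever stands at crop (540,260), leaning away from the foot.

```bash
python3 -m creep '0 0 0 -.8 .6 0 0;0 0 0 -1.6 1.3 0 0;0 0 0 -1.66 1.33 .3 0;0 0 0 -1.66 1.33 .6 0;0 0 0 -1.66 1.33 .6 0'|grep -E 'pos|ft'
python3 - <<'E'
from h import *
where()
for f in (.2,.27,.4,.5,.6,.7,.8,.9,1,1.1,1.2,1.3,1.4,1.5,1.6):
    d=np.array([-np.sin(f),np.cos(f)]);n=np.array([np.cos(f),np.sin(f)])
    c=np.array([-105,76])+68*d+6.5*n
    rel(0,round(c[0]+11),round(c[1]),0)
E
```

```text
position: [0.5826, -0.1892, 0.3075]
ft_force: [-0.2, -0.0, 0.6]
t 12.8 tip jig [ -0.6 -74.5] 134.5 ydeg -0.0 F [-0.2 -0.   0.6] 8.127672658085012e-05
(0, -101, 144, 0) [-0.03 -0.02 -0.  ] [-0.88  0.02 -0.32]
(0, -106, 143, 0) [-0.03 -0.02 -0.  ] [-1.05  0.02 -0.29]
(0, -114, 141, 0) [-0.03 -0.02 -0.  ] [-1.32  0.02 -0.22]
(0, -121, 139, 0) [-0.03 -0.02 -0.  ] [-1.55  0.02 -0.15]
(0, -127, 136, 0) [-0.03 -0.02 -0.  ] [-1.75  0.02 -0.05]
(0, -133, 132, 0) [-0.03 -0.02 -0.  ] [-1.95  0.02  0.08]
(0, -138, 128, 0) [-0.03 -0.02 -0.  ] [-2.12  0.02  0.21]
(0, -143, 123, 0) [-0.03 -0.02 -0.  ] [-2.28  0.02  0.38]
(0, -148, 118, 0) [-0.03 -0.02 -0.  ] [-2.45  0.02  0.54]
(0, -152, 113, 0) [-0.03 -0.02 -0.  ] [-2.59  0.02  0.71]
(0, -155, 107, 0) [-0.03 -0.02 -0.  ] [-2.69  0.02  0.91]
(0, -158, 100, 0) [-0.03 -0.02 -0.  ] [-2.79  0.02  1.14]
(0, -160, 94, 0) [-0.03 -0.02 -0.  ] [-2.85  0.02  1.34]
(0, -161, 87, 0) [-0.03 -0.02 -0.  ] [-2.89  0.03  1.58]
(0, -162, 81, 0) [-0.03 -0.02 -0.  ] [-2.92  0.03  1.78]
```

```bash
python3 -m creep '0 0 0 -.5 .02 -.3 0;0 0 0 -.9 .02 -.3 0;0 0 0 -1.15 .02 -.25 0;0 0 0 -1.35 .02 -.2 0;0 0 0 -1.55 .02 -.15 0;0 0 0 -1.75 .02 -.05 0;0 0 0 -1.95 .02 .08 0;0 0 0 -2.12 .02 .2 0;0 0 0 -2.28 .02 .38 0;0 0 0 -2.45 .02 .54 0;0 0 0 -2.45 .02 .54 0'|grep -E 'pos|ft'
python3 - <<'E'
from h import *
where()
for f in (1,1.1,1.2,1.3,1.4,1.5,1.6):
    d=np.array([-np.sin(f),np.cos(f)]);n=np.array([np.cos(f),np.sin(f)])
    c=np.array([-105,76])+68*d+6.5*n
    rel(0,round(c[0]+11),round(c[1]),0)
E
```

```text
position: [0.5953, -0.2629, 0.2926]
ft_force: [-0.5, 0.8, 0.2]
t 13.9 tip jig [   0.4 -149.3] 119.6 ydeg -0.1 F [-0.5  0.8  0.2] -8.236353122855484e-06
(0, -148, 118, 0) [-0.01 -0.01 -0.01] [ 0.04 -0.01  0.05]
(0, -152, 113, 0) [-0.01 -0.01 -0.01] [-0.09 -0.01  0.22]
(0, -155, 107, 0) [-0.01 -0.01 -0.01] [-0.19 -0.01  0.42]
(0, -158, 100, 0) [-0.01 -0.01 -0.01] [-0.29 -0.01  0.65]
(0, -160, 94, 0) [-0.01 -0.01 -0.01] [-0.36 -0.01  0.85]
(0, -161, 87, 0) [-0.01 -0.01 -0.01] [-0.39 -0.01  1.09]
(0, -162, 81, 0) [-0.01 -0.01 -0.01] [-0.42 -0.01  1.29]
```

```bash
python3 -m creep '0 0 0 -.09 0 .22 0;0 0 0 -.19 0 .42 0;0 0 0 -.29 0 .65 0;0 0 0 -.36 0 .85 0;0 0 0 -.39 0 1 0;0 0 0 -.42 0 1.1 0;0 0 0 -.42 0 1.15 0;0 0 0 -.42 0 1.15 0'|grep -E 'pos|ft'
python3 -m creep '0 0 0 0 0 .05 0;0 0 0 0 0 .07 0;0 0 0 0 0 .07 0'|grep -E 'pos|ft'
python3 -m creep '0 0 0 0 0 .05 0;0 0 0 0 0 .07 0;0 0 0 0 0 .07 0'|grep -E 'pos|ft'
python3 -m creep '0 0 0 0 0 .04 0;0 0 0 0 0 .04 0'|grep -E 'pos|ft'
python3 -c "
from h import *
where()"
```

```text
position: [0.5972, -0.2746, 0.2589]
ft_force: [-0.2, 0.2, 0.2]
position: [0.5972, -0.2747, 0.2571]
ft_force: [-0.6, -2.0, 3.2]
position: [0.5972, -0.2748, 0.255]
ft_force: [-0.7, -3.0, 2.7]
position: [0.5972, -0.2748, 0.2542]
ft_force: [-1.9, -3.1, 6.1]
t 15.5 tip jig [   0.5 -161.4] 81.2 ydeg -0.0 F [-1.9 -3.1  6.1] -0.00013931277998311325
```

```bash
python3 -m creep '0 0 0 0 0 .04 0;0 0 0 0 0 .04 0'|grep -E 'pos|ft'
python3 -m creep '0 0 0 0 0 .04 0;0 0 0 0 0 .04 0'|grep -E 'pos|ft'
python3 -m creep '0 0 0 0 0 .04 0;0 0 0 0 0 .04 0'|grep -E 'pos|ft'
```

```text
position: [0.5972, -0.2748, 0.254]
ft_force: [-2.8, -2.2, 11.3]
position: [0.5972, -0.2748, 0.2537]
ft_force: [-5.4, -1.6, 17.6]
position: [0.5972, -0.2748, 0.2535]
ft_force: [-6.7, -0.5, 22.1]
```

The lever is at its stop: stiff, 22 N. Now I retreat upward and check.

```bash
python3 -m creep '0 0 0 0 0 -.3 0;0 0 0 0 0 -1.5 0;0 0 0 0 0 -3 0;0 0 0 0 -1.6 -4 0;0 0 0 0 -3.2 -4.5 0;0 0 0 0 -4.8 -4.5 0;0 0 0 0 -5 -4.5 0;0 0 0 0 -5 -4.5 0;0 0 0 0 -5 -4.5 0'|grep -E 'pos|ft'
python3 - <<'E'
from h import *
p=get_image("top");a=cv2.resize(p["image"][150:290,285:465],None,fx=2.9,fy=2.9,interpolation=3)
q=get_image("scene");b=cv2.resize(q["image"][200:340,235:415],None,fx=2.9,fy=2.9,interpolation=3)[:, :]
cv2.imwrite("pics/end.png",cv2.resize(np.hstack([a,b]),(798,310)) if 0 else np.vstack([cv2.resize(a,(385,299)),cv2.resize(b,(385,299))]))
K=p["intrinsics"];V=np.linalg.inv(p["view"]);d=p["depth"];v,u=np.mgrid[:400,:640]
P=np.stack([(u-K[0,2])/K[0,0]*d,-(v-K[1,2])/K[1,1]*d,-d],-1)@V[:3,:3].T+V[:3,3];L=(P[...,:2]-O)@RJ*1000;z=P[...,2]*1000
m=(abs(L[...,0])<25)&(L[...,1]<-135)&(L[...,1]>-210)&(z>50)&(z<130);print("lever z vs y",np.polyfit(L[...,1][m],z[m],1),np.median(z[m]),L[m].min(0),L[m].max(0))
m=(abs(L[...,0])<25)&(L[...,1]<15)&(L[...,1]>-70)&(z>48)&(z<70);print("strap z",np.median(z[m]),np.polyfit(L[...,1][m],L[...,0][m],1))
E
```

```text
position: [0.4499, -0.298, 0.3848]
ft_force: [0.6, 0.2, 0.4]
lever z vs y [2.30670886e-02 8.33125427e+01] 79.75291645977046 [  -8.92083087 -199.39677347] [  11.29803713 -135.11802096]
strap z 54.728234689945694 [-0.01302017 -0.51336877]
```

View pics/end.png

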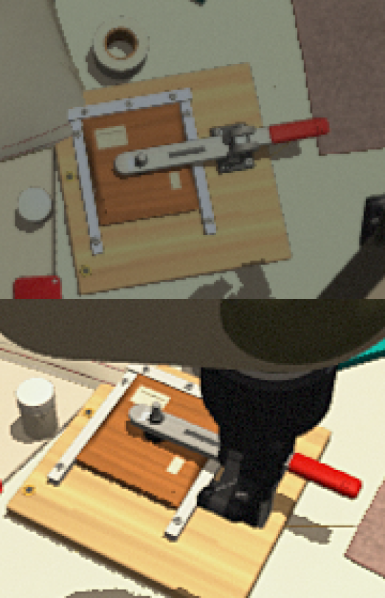

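The pictures and depth agree. The lever lies level (slope 0.02), the strap is 7 mm lower and along the jig's y, the split is closed and the robot is clear of everything.

```bash
python3 -c "
from rig import job
print(job.close_job())"
```

```text
the job is handed in; nothing more can be done
None
```

The job is done and handed in: the split is closed, the strap is at its stop with the foot over the split, the red lever is fully down, and the things round the jig were left untouched.

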